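# Walk the tube block round to the reader's fence

### The arm

A 7-joint arm with a two-finger parallel gripper is mounted at the origin on the work surface. World frame = base frame: x ahead of the robot, y to its left, z up, the work surface at z = 0. Lengths are in m, angles in rad, forces in N, time in s.
With the tool pointing down it reaches from about 0.4 to 0.875 m from the base axis. Payload 4.4 kg.
Tool frame: the origin (TCP) lies at the very end of the fingers, on their centre line; the grasp point (between the pads) lies 19 mm behind it; z points along the fingers, y is the direction in which the jaws open and shut (so a half turn about z gives the same grasp; the last joint's range is limited). The gripper opens to 85 mm and grips with 20 to 120 N. Pads are 22 mm wide; open, the fingers measure 114 mm over their backs; the gripper's body (76 mm by 85 mm) begins 54 mm behind the grasp point. The pads swing forward as they close: fully open they stand 13 mm farther back than shut.
Start: joints at [1.176, 0.628, 0.038, 1.517, -0.027, 0.996, -0.02], TCP at [0.21, -0.615, 0.231] pointing down, gripper open.
Joint ranges: [-3.06, 3.06], [-0.37, 2.12], [-1.25, 1.32], [0.18, 2.47], [-1.1, 4.24], [0.23, 1.98], [-2.94, 2.94]. Speed limits (rad/s): [2.57, 2.57, 3.14, 3.14, 3.14, 3.14, 3.14].

### API

Orientations are given as a unit quaternion [x, y, z, w].
In Python, from plant import arm, optics, workorder gives the robot as it stands.
- The arm moves only by the shell command python3 -m pendant 'ROWS' [OPENING] [FORCE]. ROWS is JSON, a list of rows, each an object of numbers: "dx", "dy", "dz": the shift along the world's x, y, z normalised to -1 to 1, where 1 is 500 mm; "rx", "ry", "rz": the turn, a rotation vector about the world's x, y, z normalised to -1 to 1, where 1 is 360 degrees. A call has 1 to 12 rows; each row is the pose to reach, as a shift and turn from the pose commanded when the call began, turning the shorter way round; what a row does not reach only later rows make up. A row lasts 1/10 s, in which the tool goes at most 50 mm and 8.59 degrees, less where a joint would pass 70% of its speed; a pose out of reach is approached as far as the arm can. A call with a number of a shift or a turn outside -1 to 1 is refused whole. A call with a gripper value outside its range is refused whole. OPENING is the opening, from 0 (shut) to 1 (fully open), set as the call begins (- or left out, the last holds). The fingers move at their own pace and stop on an object; FORCE is the grip in N (left out, the last holds). Time passes only in rows, so rows that repeat a pose let the fingers close. It gives the time, the measured TCP pose, the force and the opening at its end, in the units of the state.
- arm.observe(): the state, without advancing time (a new reading comes with each control period).
- optics.read_camera(name): name is "scene" or "top"; returns a dict with "pixels" (400x640x3 uint8, blue, green, red), "fx", "fy", "cx", "cy" (pixels), "R" (3x3) and "t" (3): a world point X has camera coordinates R X + t. Camera axes: x right, y down, z forward; pixel columns grow to the right and rows downward; lengths in m; the calibration is good to about 2 mm. A picture is of the moment at which its call begins. There is no depth.
- workorder.hand_in(): hands the job in, once; it reports no verdict.
The state is a dict: "time": time; "joint_positions": joint angles; "qvel": joint speeds; "tau": joint torques, N m; "eef_pos": TCP position; "ee_rot": TCP orientation; "ft_force": force on the tool from outside, world axes, zero at the start; "ft_torque": the same for the moment, N m; "width": opening from 0.0 (shut) to 1.0 (fully open).
Only numpy, scipy, OpenCV 4.12 (cv2) and the standard library are available. Lean on these libraries where they do the work, as an engineer would, in place of code of your own. Each camera call takes 0.05 s, during which the arm holds its last target.

### The job

Push the heavy metal tube block round on the bench with the fingers, as you would walk it by its corners, until one of its long sides lies flush against the reader's metal fence and it sits centred along the fence. Only push the block: do not lift or tip it, do not touch the tubes standing in it, and leave everything else on the bench where it is.

Things in the scene. Friction and masses are not known exactly. Their poses are not given: they have to be found in the camera images.
- fence: Fixed white tube reader with an aluminium fence bar along the side nearest the robot: bar 160 long (its own y), 12 thick, 30 high. Origin on the bench at the middle of the bar's front face. Own x points from the robot side into the reader, which fills 0 to +143 in x, +-80 in y and is 60 high; own z up. Its place and yaw vary.
- block: Loose heavy aluminium tube block, about 1 kg, 120 (own x) x 88 (own y) x 40 high (own z), with two rows of four holes in its top; the two long sides are alike. Origin at the centre of its underside. Flush and centred: origin at x -44, y 0 of the fence's frame, own x along the fence's y, either way round. Starts with its origin 108 to 130 off the fence, turned 40 to 90 degrees from it; slides with dry friction.
- tube_a: Loose glass tube with white cap, 17 across, 40 long, standing in the block's hole at (-14, 16) of the block's own x, y; its top is 50 above the bench. Origin at its lower end, 10 above the block's underside.
- tube_b: Loose glass tube with white cap, 17 across, 40 long, standing in the block's hole at (42, -16) of the block's own x, y; its top is 50 above the bench. Origin at its lower end, 10 above the block's underside.
- tube_c: Loose glass tube with white cap, 17 across, 40 long, standing in the block's hole at (14, -16) of the block's own x, y; its top is 50 above the bench. Origin at its lower end, 10 above the block's underside.
- dishes: Bystander: stack of three clear covered dishes, 91 across, 41 high. Origin at the centre of its underside.
- vial: Bystander: small capped vial with paper label, 26 across, 50 high. Origin at the centre of its underside.
- tipbox: Bystander: blue box with clear lid, 87 x 122, 65 high. Origin at the centre of its underside.
- beaker: Bystander: open glass beaker, 60 across, 70 high. Origin at the centre of its underside.
- flask: Bystander: brown glass bottle, 80 across, 150 high. Origin at the centre of its underside.
- pipette: Bystander: grey hand pipette lying down, about 220 long, 24 high. Origin at the centre of its underside, in the grey barrel; the thin end reaches 150 along own x, the other end 70 back.
- weight: Bystander: brass weight with a knob, 28 across, 40 high. Origin at the centre of its underside.
Mind the look-alikes: they are no part of the job. Several things have the shape of the fence; the one meant has the colours described above.

How it is judged:
At the end, for the whole second after the job is handed in: A long side of the block is parallel to the fence within 3 degrees, the gap (at the block's middle) is under 4 mm, the block is centred along the fence within 12 mm, flat on the bench and at rest, with all three tubes still standing down in their holes (angle between the x axis of block and the y axis of fence, either way round below 0.052 rad and x of block in the frame of fence between -0.048 and -0.04 m and y of block in the frame of fence between -0.012 and 0.012 m and height (world z) of block below 0.003 m and angle between block's own z axis and vertical below 0.03 rad and linear speed of block below 0.01 m/s and z of each of tube_a, tube_b, tube_c in the frame of block below 0.014 m and angle between each of tube_a, tube_b, tube_c's own z axis and vertical below 0.15 rad); the robot touches nothing.
It fails at once if the block is lifted or tipped (height (world z) of block above 0.005 m or angle between block's own z axis and vertical above 0.1 rad).
It fails at once if the robot touches a tube (contact force between any of the fingers, the arm and tube_a above 0.3 N or contact force between any of the fingers, the arm and tube_b above 0.3 N or contact force between any of the fingers, the arm and tube_c above 0.3 N).
It fails at once if a tube comes out of the block (z of any of tube_a, tube_b, tube_c in the frame of block above 0.022 m).
It fails at once if a bystander is moved by more than 15 mm or tipped (distance of any of dishes, vial, tipbox, beaker, flask, pipette, weight from where it was at the start of the episode above 0.015 m or angle between any of dishes, vial, tipbox, beaker, flask, pipette, weight's own z axis and vertical above 0.3 rad).
It also fails if it takes over 72 s, if anything falls off the work surface, if the arm or the gripper's body presses on something with over 40 N, if the wrist force passes 120 N, or if a joint passes its speed limit or range.

## Working session

There is one attempt and no reset: what is moved stays moved. The work goes in short steps, Python scripts to look and compute and a shell command to move; the robot and the scene stay as the last step left them, time stands still between calls to the robot, and variables do not carry over. Pictures are saved under pics/ and viewed, and the job is handed in when it is done.

```bash
mkdir -p pics; ls; python3 - <<'E'
from plant import arm, optics
import cv2
s=arm.observe(); print({k:s[k] for k in('time','eef_pos','ee_rot','ft_force','width')})
for n in('scene','top'):
    c=optics.read_camera(n); cv2.imwrite(f'pics/{n}0.png',c['pixels']); print(n,c['fx'],c['fy'],c['cx'],c['cy'],c['R'],c['t'])
E
```

```text
pics
{'time': 0.0, 'eef_pos': array([ 0.20969374, -0.61458392,  0.23039129]), 'ee_rot': array([ 9.86519811e-01,  1.63639148e-01, -1.69391219e-04, -9.28799743e-04]), 'ft_force': array([ 0.97114327, -0.20534467,  0.83996562]), 'width': 1.0000919749065273}
scene 465.9226579911334 465.9226579911334 315.6337127398143 196.50037268397688 [[ 0.06338506  0.99790941  0.01261494]
 [ 0.7799107  -0.04164367 -0.62450388]
 [-0.62267297  0.04942274 -0.78091982]] [ 0.01473135 -0.42317737  1.55190121]
top 471.56037282678955 471.56037282678955 320.8526795203147 197.39063692598117 [[ 0.01865447 -0.99979778  0.00751035]
 [-0.9982762  -0.0190431  -0.0555157 ]
 [ 0.05564749 -0.00646179 -0.99842957]] [-0.07417043  0.55660854  1.52940294]
```

View pics/top0.png

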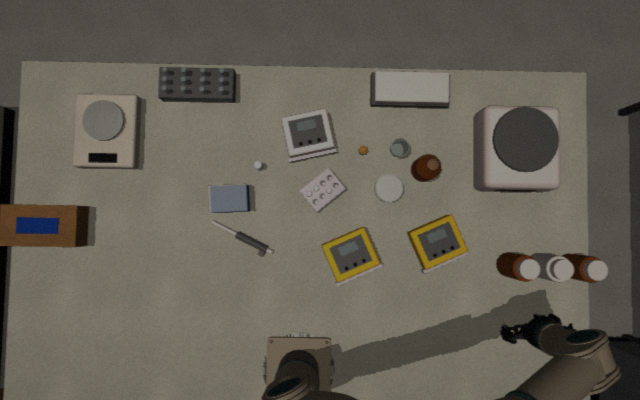

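View pics/scene0.png

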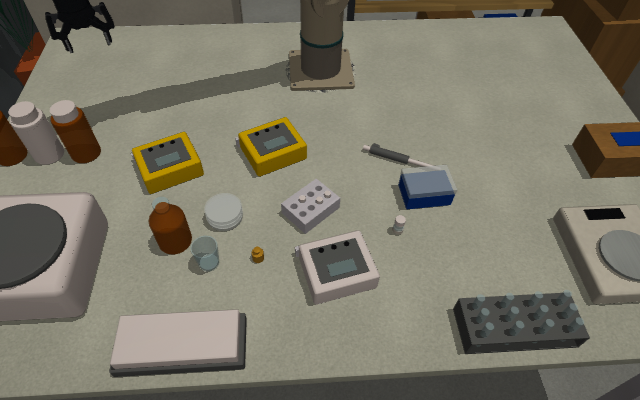

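The white reader is at top px (309,135). The two yellow ones, at (351,254) and (437,242), have the same shape but the wrong colour. I'll confirm this in an enlarged crop.

```bash
python3 - <<'E'
import cv2
im=cv2.imread('pics/top0.png')[100:220,270:370]
cv2.imwrite('pics/top0c.png',cv2.resize(im,None,fx=5,fy=5,interpolation=cv2.INTER_CUBIC))
im=cv2.imread('pics/scene0.png')[170:310,270:400]
cv2.imwrite('pics/scene0c.png',cv2.resize(im,None,fx=4,fy=4,interpolation=cv2.INTER_CUBIC))
E
```

```text
(no output)
```

View pics/top0c.png

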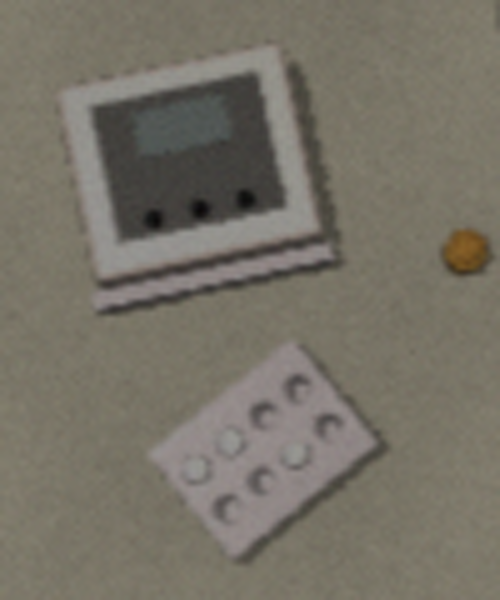

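View pics/scene0c.png

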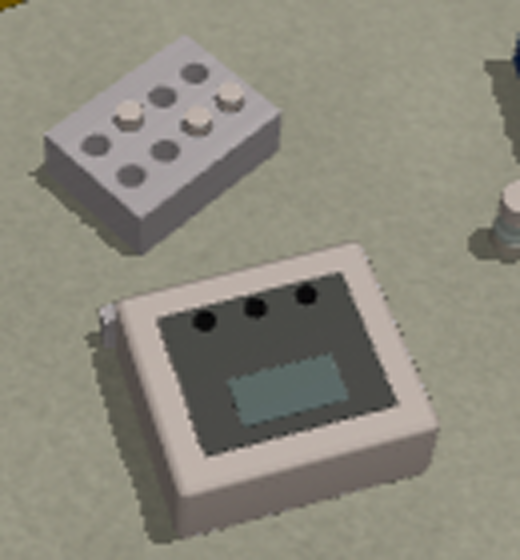

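```bash
cat > h.py <<'E'
import numpy as np, cv2
from plant import arm, optics
def ray(c,px,z):
    p=np.array([[px]],float)
    d=np.array([(px[0]-c['cx'])/c['fx'],(px[1]-c['cy'])/c['fy'],1.])
    C=-c['R'].T@c['t']; w=c['R'].T@d
    return (C+w*(z-C[2])/w[2])
def proj(c,X):
    q=c['R']@np.asarray(X)+c['t']; return np.array([c['fx']*q[0]/q[2]+c['cx'],c['fy']*q[1]/q[2]+c['cy']])
E
python3 - <<'E'
from h import *
c=optics.read_camera('top')
def P(x,y,z): return ray(c,(270+x/5-.4,100+y/5-.4),z)
f1=P(97,312,.03);f2=P(338,260,.03)
print('fence',f1,f2,np.linalg.norm(f1-f2))
B=[P(*q,.04) for q in((148,453),(293,342),(385,442),(240,560))]
print('block',B,[np.linalg.norm(B[i]-B[(i+1)%4]) for i in range(4)],np.mean(B,0))
T={n:P(*q,.05) for n,q in dict(b=(195,468),c=(232,440),a=(297,455)).items()};print(T)
im=c['pixels'].astype(int)
for x,y in((322,180),(313,194),(330,153),(322,155),(290,190),(340,210),(300,205),(318,210),(326,204)): print((x,y),im[y,x])
E
```

```text
fence [0.67060638 0.04235943 0.03      ] [ 0.70783659 -0.11413554  0.03      ] 0.1608625595895116
block [array([0.57845821, 0.00679016, 0.04      ]), array([ 0.65227017, -0.08550088,  0.04      ]), array([ 0.58851647, -0.14608599,  0.04      ]), array([ 0.510546 , -0.0538847,  0.04     ])] [np.float64(0.11817716202360565), np.float64(0.08794936350117641), np.float64(0.12074962589805048), np.float64(0.0910686934666597)] [ 0.58244771 -0.06967035  0.04      ]
{'b': array([ 0.56869903, -0.02392291,  0.05      ]), 'c': array([ 0.5871474, -0.0472873,  0.05     ]), 'a': array([ 0.57830415, -0.08915248,  0.05      ])}
(322, 180) [104 105 112]
(313, 194) [134 137 143]
(330, 153) [57 59 64]
(322, 155) [64 62 69]
(290, 190) [103 118 121]
(340, 210) [100 117 121]
(300, 205) [ 99 113 117]
(318, 210) [112 117 124]
(326, 204) [74 80 85]
```

White fence confirmed: bar front edge at px (289,162)–(337,152), yaw about 13.4°. The block's long axis is about 129°, so it is about 26° off the fence. That is less than the text's 40–90°, but both the corners and the tubes agree on it. Its centre is 112 mm off the fence and 8 mm to the right.

Plan:
1. Push the back side near its +x end with the fingers shut, which turns it clockwise.
2. Push square with the fingers open.

```bash
python3 -m pendant '[{"dx":0.53,"dy":1.0,"rz":-0.0151},{"dx":0.53,"dy":1.0,"rz":-0.0151},{"dx":0.53,"dy":1.0,"rz":-0.0151},{"dx":0.53,"dy":1.0,"rz":-0.0151},{"dx":0.53,"dy":1.0,"rz":-0.0151},{"dx":0.53,"dy":1.0,"rz":-0.0151},{"dx":0.53,"dy":1.0,"rz":-0.0151},{"dx":0.53,"dy":1.0,"rz":-0.0151},{"dx":0.53,"dy":1.0,"rz":-0.0151},{"dx":0.53,"dy":1.0,"rz":-0.0151},{"dx":0.53,"dy":1.0,"rz":-0.0151},{"dx":0.53,"dy":1.0,"rz":-0.0151}]' 0 30
```

```text
$[0]: bad value
```

```bash
python3 -m pendant '[{"dx":0.53,"dy":0.99,"dz":0,"rx":0,"ry":0,"rz":-0.0151},{"dx":0.53,"dy":0.99,"dz":0,"rx":0,"ry":0,"rz":-0.0151},{"dx":0.53,"dy":0.99,"dz":0,"rx":0,"ry":0,"rz":-0.0151},{"dx":0.53,"dy":0.99,"dz":0,"rx":0,"ry":0,"rz":-0.0151},{"dx":0.53,"dy":0.99,"dz":0,"rx":0,"ry":0,"rz":-0.0151},{"dx":0.53,"dy":0.99,"dz":0,"rx":0,"ry":0,"rz":-0.0151},{"dx":0.53,"dy":0.99,"dz":0,"rx":0,"ry":0,"rz":-0.0151},{"dx":0.53,"dy":0.99,"dz":0,"rx":0,"ry":0,"rz":-0.0151},{"dx":0.53,"dy":0.99,"dz":0,"rx":0,"ry":0,"rz":-0.0151},{"dx":0.53,"dy":0.99,"dz":0,"rx":0,"ry":0,"rz":-0.0151},{"dx":0.53,"dy":0.99,"dz":0,"rx":0,"ry":0,"rz":-0.0151},{"dx":0.53,"dy":0.99,"dz":0,"rx":0,"ry":0,"rz":-0.0151}]' 0 30
```

```text
time: 1.35
eef_pos: [0.4777, -0.1136, 0.2313]
ee_rot: [0.993, 0.121, 0.001, -0.001]
ft_force: [-0.1, -0.4, -0.1]
width: -0.002
```

```bash
python3 -m pendant '[{"dx":0.022,"dy":0.051,"dz":0,"rx":0,"ry":0,"rz":0},{"dx":0.022,"dy":0.051,"dz":-0.3,"rx":0,"ry":0,"rz":0},{"dx":0.022,"dy":0.051,"dz":-0.3,"rx":0,"ry":0,"rz":0},{"dx":0.022,"dy":0.051,"dz":-0.3,"rx":0,"ry":0,"rz":0},{"dx":0.022,"dy":0.051,"dz":-0.3,"rx":0,"ry":0,"rz":0}]'
python3 - <<'E'
from h import *
o=[]
for n,s in(('top',(slice(120,280),slice(250,420))),('scene',(slice(80,310),slice(230,430)))):
    c=optics.read_camera(n); o.append(cv2.resize(c['pixels'][s],(400,480) if n=='scene' else (400,376),interpolation=cv2.INTER_CUBIC))
h=480; o[0]=cv2.copyMakeBorder(o[0],0,h-376,0,0,0)
cv2.imwrite('pics/a1.png',np.hstack(o))
E
```

```text
time: 1.85
eef_pos: [0.4801, -0.0942, 0.0749]
ee_rot: [0.993, 0.117, -0.008, -0.002]
ft_force: [-0.4, 0.4, -0.1]
width: -0.001
```

View pics/a1.png

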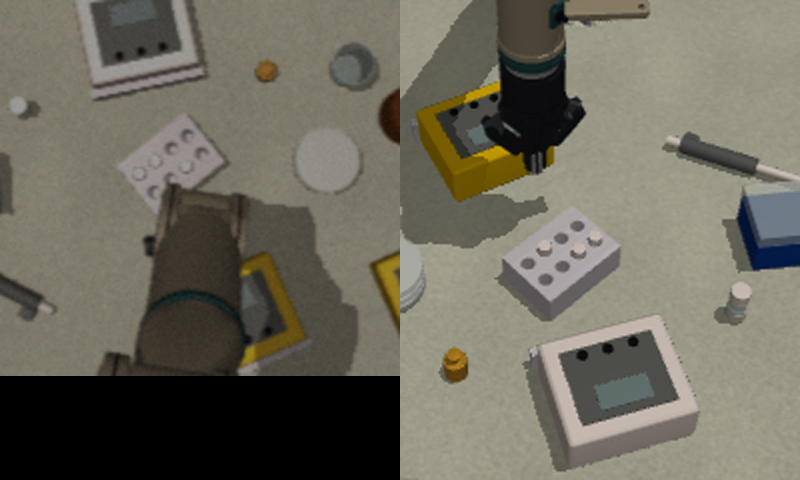

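```bash
python3 -m pendant '[{"dx":0,"dy":0,"dz":-0.1,"rx":0,"ry":0,"rz":0},{"dx":0,"dy":0,"dz":-0.138,"rx":0,"ry":0,"rz":0},{"dx":0,"dy":0,"dz":-0.138,"rx":0,"ry":0,"rz":0},{"dx":0,"dy":0,"dz":-0.138,"rx":0,"ry":0,"rz":0},{"dx":0.012,"dy":0.01,"dz":-0.138,"rx":0,"ry":0,"rz":0},{"dx":0.024,"dy":0.02,"dz":-0.138,"rx":0,"ry":0,"rz":0},{"dx":0.032,"dy":0.026,"dz":-0.138,"rx":0,"ry":0,"rz":0},{"dx":0.038,"dy":0.031,"dz":-0.138,"rx":0,"ry":0,"rz":0},{"dx":0.044,"dy":0.036,"dz":-0.138,"rx":0,"ry":0,"rz":0},{"dx":0.05,"dy":0.041,"dz":-0.138,"rx":0,"ry":0,"rz":0},{"dx":0.056,"dy":0.046,"dz":-0.138,"rx":0,"ry":0,"rz":0}]'
cat > look.py <<'E'
import sys
from h import *
o=[]
for n,s in(('top',(slice(120,220),slice(270,370))),('scene',(slice(160,310),slice(260,410)))):
    c=optics.read_camera(n); cv2.imwrite(f'pics/{sys.argv[1]}_{n}.png',c['pixels']); o.append(cv2.resize(c['pixels'][s],(400,400),interpolation=cv2.INTER_CUBIC))
cv2.imwrite(f'pics/{sys.argv[1]}.png',np.hstack(o))
E
python3 look.py a2
```

```text
time: 3.05
eef_pos: [0.5136, -0.0716, 0.0121]
ee_rot: [0.993, 0.117, -0.001, -0.0]
ft_force: [-3.6, -3.7, 1.5]
width: 0.002
```

View pics/a2.png

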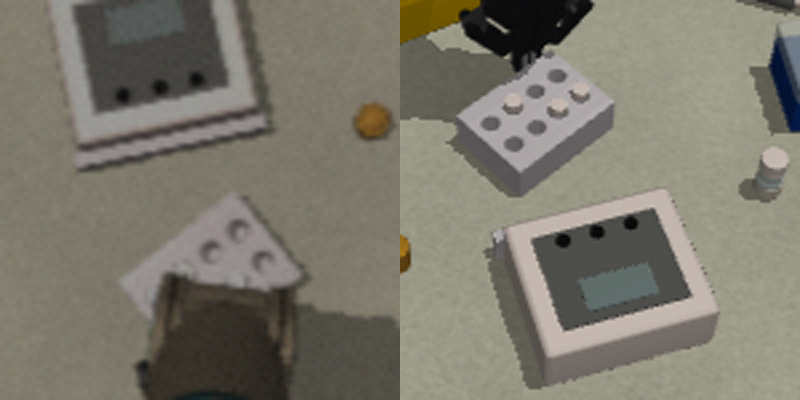

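```bash
python3 -m pendant '[{"dx":0.006,"dy":0.005,"dz":0,"rx":0,"ry":0,"rz":0},{"dx":0.012,"dy":0.009,"dz":0,"rx":0,"ry":0,"rz":0},{"dx":0.019,"dy":0.013,"dz":0,"rx":0,"ry":0,"rz":0},{"dx":0.026,"dy":0.017,"dz":0,"rx":0,"ry":0,"rz":0},{"dx":0.033,"dy":0.021,"dz":0,"rx":0,"ry":0,"rz":0},{"dx":0.04,"dy":0.024,"dz":0,"rx":0,"ry":0,"rz":0}]'
python3 look.py a3
```

```text
time: 3.75
eef_pos: [0.5303, -0.0596, 0.0118]
ee_rot: [0.993, 0.117, -0.004, -0.001]
ft_force: [-6.0, -1.2, 3.5]
width: 0.001
```

View pics/a3.png

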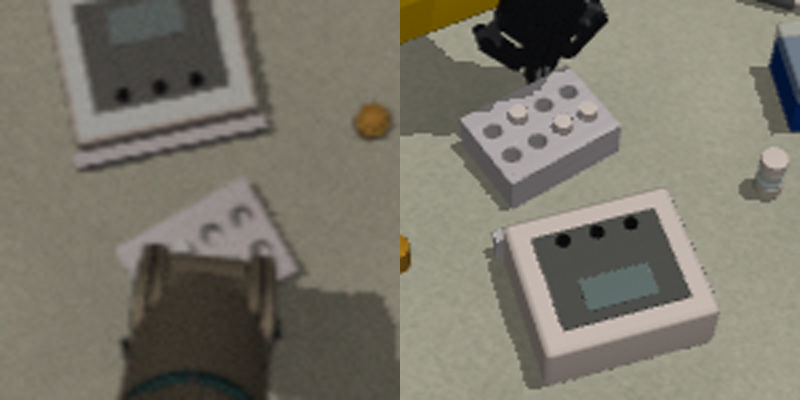

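```bash
cat > fr.py <<'E'
from h import *
fx=np.array([.973,.232]);fy=np.array([-.232,.973]);F0=np.array([.6892,-.0359])
def F(p): d=np.asarray(p)[:2]-F0; return np.array([d@fx,d@fy])*1000
def S(c,x,y,z): return ray(c,((x-400)/2.6667+260-.3,y/2.6667+160-.3),z)
E
python3 - <<'E'
from fr import *
c=optics.read_camera('scene')
B=[F(S(c,*q,.04)) for q in((461,119),(512,181),(620,125),(572,69))]
print(B); e=B[2]-B[1]; print(np.degrees(np.arctan2(-e[0],e[1])),np.hypot(*e),np.mean(B,0))
print('tcp',F(arm.observe()['eef_pos']))
E
```

```text
[array([-117.29503608,  -73.23297787]), array([-37.09934902, -47.2962308 ]), array([-69.04365955,  65.20980647]), array([-145.64019531,   43.27352786])]
15.851057147184411 116.95318463788348 [-92.26955999  -3.01146858]
tcp [-158.71851535   13.88419076]
```

```bash
python3 -m pendant '[{"dx":-0.04,"dy":-0.01,"dz":0,"rx":0,"ry":0,"rz":0},{"dx":-0.058,"dy":-0.014,"dz":0,"rx":0,"ry":0,"rz":0},{"dx":-0.0486,"dy":-0.055,"dz":0,"rx":0,"ry":0,"rz":0},{"dx":-0.0486,"dy":-0.055,"dz":-0.008,"rx":0,"ry":0,"rz":0},{"dx":-0.0486,"dy":-0.055,"dz":-0.008,"rx":0,"ry":0,"rz":0}]'
python3 -m pendant '[{"dx":0,"dy":0,"dz":0,"rx":0,"ry":0,"rz":0},{"dx":0,"dy":0,"dz":0,"rx":0,"ry":0,"rz":0},{"dx":0,"dy":0,"dz":0,"rx":0,"ry":0,"rz":0},{"dx":0,"dy":0,"dz":0,"rx":0,"ry":0,"rz":0},{"dx":0,"dy":0,"dz":0,"rx":0,"ry":0,"rz":0},{"dx":0,"dy":0,"dz":0,"rx":0,"ry":0,"rz":0}]' 0.6
python3 look.py a4; python3 -c "
from fr import *
s=arm.observe();print(F(s['eef_pos']),s['ft_force'],s['width'])"
```

```text
time: 4.4
eef_pos: [0.5103, -0.0873, 0.008]
ee_rot: [0.993, 0.116, 0.001, 0.0]
ft_force: [-0.0, 0.6, 0.0]
width: 0.001
time: 5.0
eef_pos: [0.5096, -0.0871, 0.0083]
ee_rot: [0.993, 0.117, 0.0, -0.0]
ft_force: [-0.8, 0.4, 0.0]
width: 0.601
[-186.63934614   -8.24888477] [-0.27044494  0.1678959  -0.19819879] 0.6033554170370033
```

View pics/a4.png

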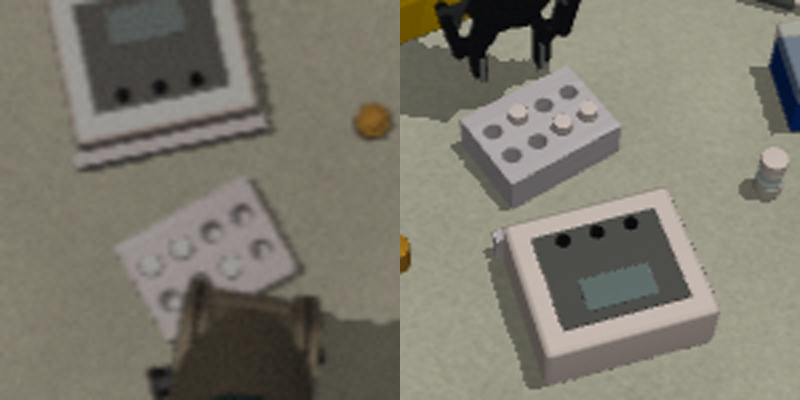

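```bash
python3 -m pendant '[{"dx":0.01,"dy":0.016,"dz":0,"rx":0,"ry":0,"rz":0},{"dx":0.03,"dy":0.022,"dz":0,"rx":0,"ry":0,"rz":0},{"dx":0.045,"dy":0.026,"dz":0,"rx":0,"ry":0,"rz":0},{"dx":0.055,"dy":0.0285,"dz":0,"rx":0,"ry":0,"rz":0},{"dx":0.063,"dy":0.0305,"dz":0,"rx":0,"ry":0,"rz":0},{"dx":0.071,"dy":0.0325,"dz":0,"rx":0,"ry":0,"rz":0},{"dx":0.079,"dy":0.0345,"dz":0,"rx":0,"ry":0,"rz":0},{"dx":0.087,"dy":0.0365,"dz":0,"rx":0,"ry":0,"rz":0},{"dx":0.095,"dy":0.038,"dz":0,"rx":0,"ry":0,"rz":0},{"dx":0.103,"dy":0.04,"dz":0,"rx":0,"ry":0,"rz":0},{"dx":0.103,"dy":0.04,"dz":0,"rx":0,"ry":0,"rz":0}]'
python3 look.py a5; python3 -c "
from fr import *
s=arm.observe();print(F(s['eef_pos']),s['ft_force'],s['width'])"
```

```text
time: 6.2
eef_pos: [0.56, -0.0663, 0.0078]
ee_rot: [0.993, 0.117, -0.001, -0.001]
ft_force: [-3.5, 0.9, 0.4]
width: 0.599
[-1.32720846e+02 -7.51478445e-02] [-3.63233859  0.86496198  0.06789286] 0.5995403899728099
```

View pics/a5.png

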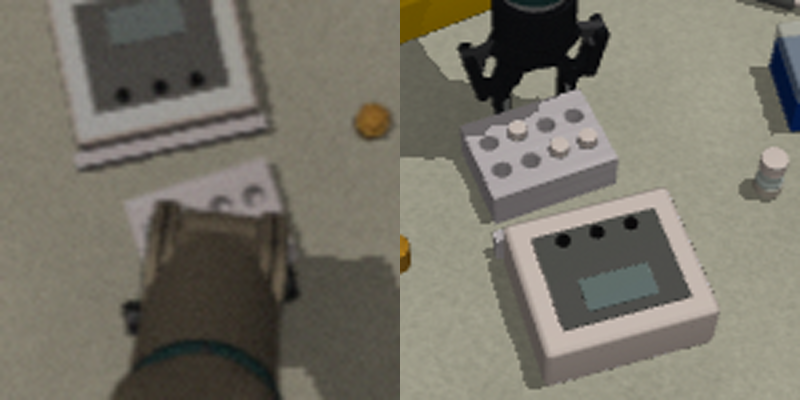

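```bash
python3 - <<'E'
from fr import *
c=optics.read_camera('top')
T=lambda x,y,z: ray(c,(270+x/4-.4,120+y/4-.4),z)
a,b=F(T(125,203,.04)),F(T(270,160,.04)); print(a,b,(a+b)/2,np.degrees(np.arctan2(-(a-b)[0],(a-b)[1])))
print(F(T(77,168,.03)),F(T(268,128,.03)))
c=optics.read_camera('scene')
a,b=F(S(c,617,158,.04)),F(S(c,493,196,.04)); print(a,b,(a+b)/2,np.degrees(np.arctan2(-(a-b)[0],(a-b)[1])))
E
```

```text
[-36.06363836  48.41601046] [-26.85569292 -73.75663761] [-31.45966564 -12.67031357] 4.310137052942398
[ 1.45054589 80.66214809] [  0.39949762 -78.53167865]
[-34.38856309  50.35667876] [-26.43836046 -67.7227517 ] [-30.41346177  -8.68303647] 3.851869933447795
```

```bash
python3 -m pendant '[{"dx":-0.03,"dy":-0.007,"dz":0,"rx":0,"ry":0,"rz":0},{"dx":-0.06,"dy":-0.014,"dz":0,"rx":0,"ry":0,"rz":0},{"dx":-0.06,"dy":-0.014,"dz":0.1,"rx":0,"ry":0,"rz":0},{"dx":-0.06,"dy":-0.014,"dz":0.2,"rx":0,"ry":0,"rz":0},{"dx":-0.06,"dy":-0.014,"dz":0.25,"rx":0,"ry":0,"rz":0},{"dx":-0.06,"dy":-0.014,"dz":0.25,"rx":0,"ry":0,"rz":0}]' 0
python3 -c "
from fr import *
s=arm.observe();print(F(s['eef_pos']),s['eef_pos'],s['joint_positions'])
c=optics.read_camera('top')
print('weight',F(ray(c,(363,150),.02)),'dish left',F(ray(c,(375,188),.04)))
p=F0+(-.080*fx-.120*fy);print(p, (p-s['eef_pos'][:2])/.5)"; python3 look.py a6
```

```text
time: 7.0
eef_pos: [0.5359, -0.0753, 0.1378]
ee_rot: [0.993, 0.116, 0.006, 0.001]
ft_force: [0.8, -0.8, -0.4]
width: -0.002
[-158.28431295   -2.7335361 ] [ 0.53590831 -0.07525993  0.1378495 ] [ 0.07373186  0.59675732  0.02039634  1.92557663 -0.01934315  0.60701566
 -1.23179283]
weight [ -11.4807659  -165.27538564] dish left [-143.10812452 -173.5814871 ]
[ 0.6392  -0.17122] [ 0.20658337 -0.19192015]
```

View pics/a6.png

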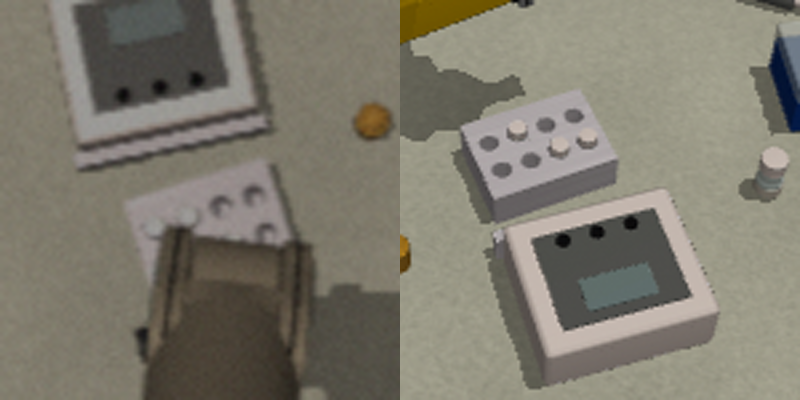

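```bash
python3 -m pendant '[{"dx":0.203,"dy":-0.176,"dz":0,"rx":0,"ry":0,"rz":-0.25},{"dx":0.203,"dy":-0.176,"dz":0,"rx":0,"ry":0,"rz":-0.25},{"dx":0.203,"dy":-0.176,"dz":0,"rx":0,"ry":0,"rz":-0.25},{"dx":0.203,"dy":-0.176,"dz":0,"rx":0,"ry":0,"rz":-0.25},{"dx":0.203,"dy":-0.176,"dz":0,"rx":0,"ry":0,"rz":-0.25},{"dx":0.203,"dy":-0.176,"dz":0,"rx":0,"ry":0,"rz":-0.25},{"dx":0.203,"dy":-0.176,"dz":0,"rx":0,"ry":0,"rz":-0.25},{"dx":0.203,"dy":-0.176,"dz":0,"rx":0,"ry":0,"rz":-0.25},{"dx":0.203,"dy":-0.176,"dz":0,"rx":0,"ry":0,"rz":-0.25},{"dx":0.203,"dy":-0.176,"dz":0,"rx":0,"ry":0,"rz":-0.25},{"dx":0.203,"dy":-0.176,"dz":0,"rx":0,"ry":0,"rz":-0.25},{"dx":0.203,"dy":-0.176,"dz":0,"rx":0,"ry":0,"rz":-0.25}]'
python3 -c "
from fr import *
s=arm.observe();print(F(s['eef_pos']),s['eef_pos'],s['joint_positions'])"; python3 look.py a7
```

```text
time: 8.35
eef_pos: [0.6319, -0.1621, 0.1312]
ee_rot: [0.785, -0.62, -0.001, 0.001]
ft_force: [0.1, 0.5, -0.4]
width: -0.002
[ -85.0099617  -109.47547524] [ 0.6319153  -0.16207218  0.13121173] [-0.05325995  0.79126936  0.45830416  1.60662161 -0.43064297  0.84851667
 -2.33146753]
```

View pics/a7.png

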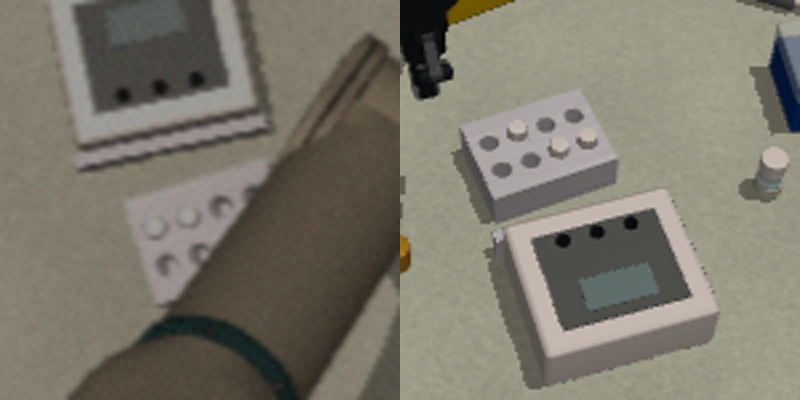

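```bash
python3 -m pendant '[{"dx":0,"dy":0,"dz":-0.1,"rx":0,"ry":0,"rz":0},{"dx":0,"dy":0,"dz":-0.19,"rx":0,"ry":0,"rz":0},{"dx":0,"dy":0,"dz":-0.238,"rx":0,"ry":0,"rz":0},{"dx":0,"dy":0,"dz":-0.238,"rx":0,"ry":0,"rz":0},{"dx":-0.003,"dy":0.014,"dz":-0.238,"rx":0,"ry":0,"rz":0},{"dx":-0.007,"dy":0.028,"dz":-0.238,"rx":0,"ry":0,"rz":0},{"dx":-0.009,"dy":0.038,"dz":-0.238,"rx":0,"ry":0,"rz":0},{"dx":-0.011,"dy":0.046,"dz":-0.238,"rx":0,"ry":0,"rz":0},{"dx":-0.013,"dy":0.053,"dz":-0.238,"rx":0,"ry":0,"rz":0},{"dx":-0.013,"dy":0.053,"dz":-0.238,"rx":0,"ry":0,"rz":0}]'
python3 -c "
from fr import *
s=arm.observe();print(F(s['eef_pos']),s['eef_pos'],s['ft_force'])"; python3 look.py a8
```

```text
time: 9.45
eef_pos: [0.6273, -0.1374, 0.0157]
ee_rot: [0.785, -0.62, 0.002, 0.0]
ft_force: [0.7, -3.7, 3.7]
width: -0.001
[-83.74850186 -84.38443802] [ 0.62732411 -0.13737959  0.01573181] [ 0.70072946 -3.73440301  3.6696685 ]
```

View pics/a8.png

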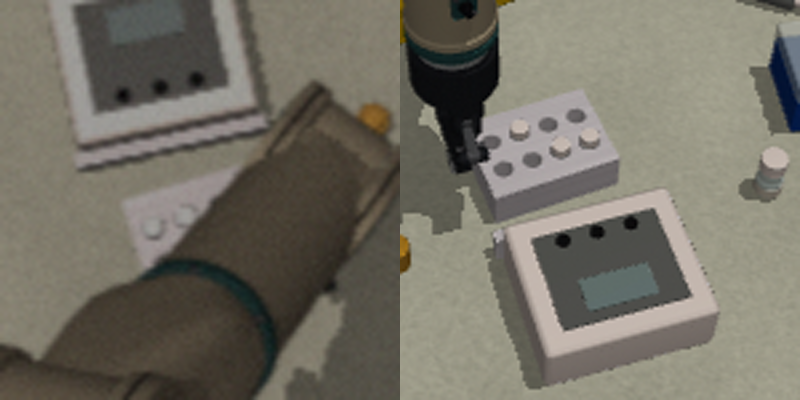

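```bash
python3 -m pendant '[{"dx":-0.002,"dy":0.007,"dz":0,"rx":0,"ry":0,"rz":0},{"dx":-0.0035,"dy":0.014,"dz":0,"rx":0,"ry":0,"rz":0},{"dx":-0.005,"dy":0.02,"dz":0,"rx":0,"ry":0,"rz":0},{"dx":-0.006,"dy":0.024,"dz":0,"rx":0,"ry":0,"rz":0},{"dx":-0.006,"dy":0.024,"dz":0,"rx":0,"ry":0,"rz":0}]'
python3 -c "
from fr import *
s=arm.observe();print(F(s['eef_pos']),s['eef_pos'],s['ft_force'])"; python3 look.py a9
```

```text
time: 10.05
eef_pos: [0.6236, -0.1265, 0.0153]
ee_rot: [0.784, -0.62, 0.002, 0.001]
ft_force: [0.5, -6.7, 4.7]
width: -0.003
[-84.80206461 -72.95009677] [ 0.62364826 -0.12650442  0.01526823] [ 0.49401757 -6.66242741  4.72040312]
```

View pics/a9.png

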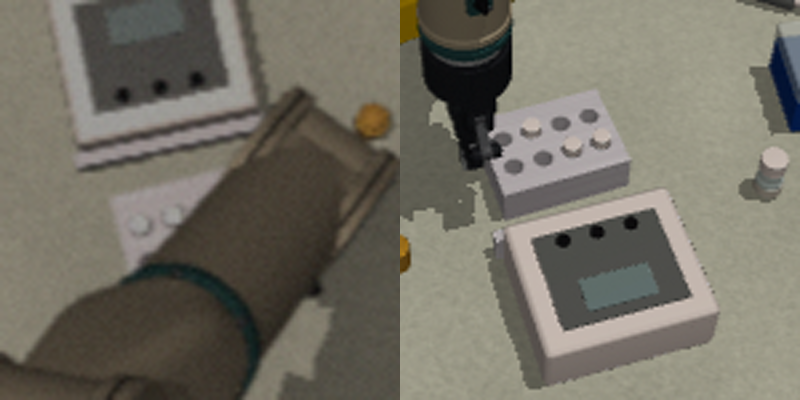

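```bash
python3 -m pendant '[{"dx":0.012,"dy":-0.05,"dz":0,"rx":0,"ry":0,"rz":0},{"dx":0.019,"dy":-0.08,"dz":0,"rx":0,"ry":0,"rz":0},{"dx":0.019,"dy":-0.08,"dz":0.1,"rx":0,"ry":0,"rz":0},{"dx":0.019,"dy":-0.08,"dz":0.2,"rx":0,"ry":0,"rz":0},{"dx":0.019,"dy":-0.08,"dz":0.24,"rx":0,"ry":0,"rz":0},{"dx":0.019,"dy":-0.08,"dz":0.24,"rx":0,"ry":0,"rz":0}]'
python3 -c "
from fr import *
s=arm.observe();print(F(s['eef_pos']),s['eef_pos'],s['ft_force'])"; python3 look.py b1
```

```text
time: 10.75
eef_pos: [0.6345, -0.164, 0.1378]
ee_rot: [0.785, -0.62, 0.002, -0.002]
ft_force: [0.2, 0.0, 0.5]
width: 0.002
[ -82.90080514 -111.97599514] [ 0.63454617 -0.16401478  0.13779429] [0.16730987 0.01833074 0.48621263]
```

View pics/b1.png

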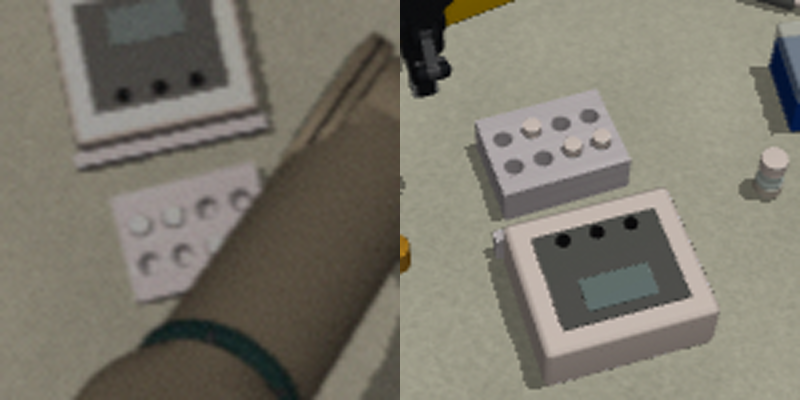

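```bash
python3 - <<'E'
from fr import *
c=optics.read_camera('top')
T=lambda x,y,z: ray(c,(270+x/4-.4,120+y/4-.4),z)
def rep(a,b): print(a,b,(a+b)/2,np.degrees(np.arctan2(-(a-b)[0],(a-b)[1])))
rep(F(T(110,200,.04)),F(T(257,164,.04)))
c=optics.read_camera('scene')
rep(F(S(c,631,159,.04)),F(S(c,505,192,.04)))
E
```

```text
[-31.09815756  59.75159374] [-27.79789169 -62.7593327 ] [-29.44802462  -1.50386948] 1.543091629900656
[-29.74562653  62.101731  ] [-27.52112834 -56.45591858] [-28.63337743   2.82290621] 1.074915067053442
```

```bash
python3 -m pendant '[{"dx":-0.212,"dy":0.18,"dz":0,"rx":0,"ry":0,"rz":0.25},{"dx":-0.212,"dy":0.18,"dz":0,"rx":0,"ry":0,"rz":0.25},{"dx":-0.212,"dy":0.18,"dz":0,"rx":0,"ry":0,"rz":0.25},{"dx":-0.212,"dy":0.18,"dz":0,"rx":0,"ry":0,"rz":0.25},{"dx":-0.212,"dy":0.18,"dz":0,"rx":0,"ry":0,"rz":0.25},{"dx":-0.212,"dy":0.18,"dz":0,"rx":0,"ry":0,"rz":0.25},{"dx":-0.212,"dy":0.18,"dz":0,"rx":0,"ry":0,"rz":0.25},{"dx":-0.212,"dy":0.18,"dz":0,"rx":0,"ry":0,"rz":0.25},{"dx":-0.212,"dy":0.18,"dz":0,"rx":0,"ry":0,"rz":0.25},{"dx":-0.212,"dy":0.18,"dz":0,"rx":0,"ry":0,"rz":0.25},{"dx":-0.212,"dy":0.18,"dz":0,"rx":0,"ry":0,"rz":0.25},{"dx":-0.212,"dy":0.18,"dz":0,"rx":0,"ry":0,"rz":0.25}]' 0.7
python3 -c "
from fr import *
s=arm.observe();print(F(s['eef_pos']),s['eef_pos'],s['ee_rot'],s['width'],s['joint_positions'])"
```

```text
time: 12.15
eef_pos: [0.5255, -0.0735, 0.133]
ee_rot: [0.993, 0.117, -0.001, -0.001]
ft_force: [-0.2, -0.3, 0.0]
width: 0.698
[-167.99048883    1.42120597] [ 0.52550606 -0.07347018  0.13300542] [ 9.93168325e-01  1.16680059e-01 -1.38987798e-03 -7.14672009e-04] 0.6983144273811895 [ 0.07788349  0.59856958  0.01296159  1.94275483 -0.01433736  0.60336844
 -1.23648204]
```

```bash
python3 -m pendant '[{"dx":0,"dy":0,"dz":-0.1,"rx":0,"ry":0,"rz":0},{"dx":0,"dy":0,"dz":-0.19,"rx":0,"ry":0,"rz":0},{"dx":0,"dy":0,"dz":-0.25,"rx":0,"ry":0,"rz":0},{"dx":0,"dy":0,"dz":-0.25,"rx":0,"ry":0,"rz":0},{"dx":0.03,"dy":0.007,"dz":-0.25,"rx":0,"ry":0,"rz":0},{"dx":0.06,"dy":0.014,"dz":-0.25,"rx":0,"ry":0,"rz":0},{"dx":0.072,"dy":0.017,"dz":-0.25,"rx":0,"ry":0,"rz":0},{"dx":0.083,"dy":0.02,"dz":-0.25,"rx":0,"ry":0,"rz":0},{"dx":0.094,"dy":0.0225,"dz":-0.25,"rx":0,"ry":0,"rz":0},{"dx":0.104,"dy":0.025,"dz":-0.25,"rx":0,"ry":0,"rz":0},{"dx":0.114,"dy":0.027,"dz":-0.25,"rx":0,"ry":0,"rz":0},{"dx":0.114,"dy":0.027,"dz":-0.25,"rx":0,"ry":0,"rz":0}]'
python3 -c "
from fr import *
s=arm.observe();print(F(s['eef_pos']),s['eef_pos'],s['ft_force'])"; python3 look.py b2
```

```text
time: 13.35
eef_pos: [0.581, -0.0606, 0.0096]
ee_rot: [0.993, 0.116, -0.002, -0.0]
ft_force: [-5.7, -1.0, 2.4]
width: 0.701
[-111.05435806    1.03194282] [ 0.58096455 -0.06064685  0.00962968] [-5.66250922 -1.03426028  2.44418423]
```

View pics/b2.png

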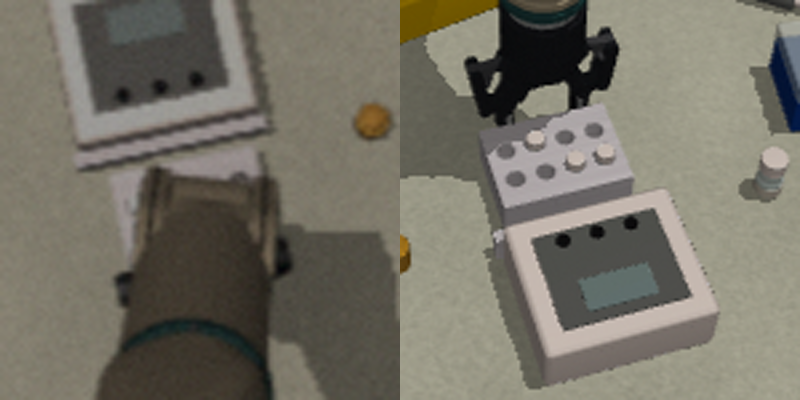

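```bash
python3 -m pendant '[{"dx":0.008,"dy":0.002,"dz":0,"rx":0,"ry":0,"rz":0},{"dx":0.014,"dy":0.0035,"dz":0,"rx":0,"ry":0,"rz":0},{"dx":0.019,"dy":0.0045,"dz":0,"rx":0,"ry":0,"rz":0},{"dx":0.024,"dy":0.006,"dz":0,"rx":0,"ry":0,"rz":0},{"dx":0.024,"dy":0.006,"dz":0,"rx":0,"ry":0,"rz":0}]'
python3 -c "
from fr import *
s=arm.observe();print(F(s['eef_pos']),s['eef_pos'],s['ft_force'],s['ft_torque'])"; python3 look.py b3
```

```text
time: 13.95
eef_pos: [0.593, -0.058, 0.0095]
ee_rot: [0.993, 0.116, -0.002, 0.0]
ft_force: [-4.9, -1.6, 2.5]
width: 0.7
[-98.67903797   0.8127829 ] [ 0.5930499  -0.05799048  0.00946442] [-4.93877353 -1.61608397  2.48678455] [-0.24941479  1.02267405  0.0326737 ]
```

View pics/b3.png

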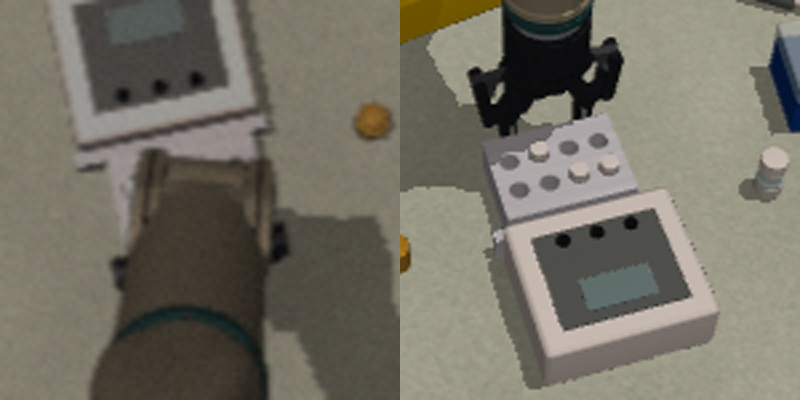

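Close. The force still shows only sliding friction, so I'll push gently until it rises.

```bash
for i in 1; do python3 -m pendant '[{"dx":0.004,"dy":0.001,"dz":0,"rx":0,"ry":0,"rz":0},{"dx":0.008,"dy":0.002,"dz":0,"rx":0,"ry":0,"rz":0},{"dx":0.008,"dy":0.002,"dz":0,"rx":0,"ry":0,"rz":0}]'; done
python3 -m pendant '[{"dx":0.004,"dy":0.001,"dz":0,"rx":0,"ry":0,"rz":0},{"dx":0.008,"dy":0.002,"dz":0,"rx":0,"ry":0,"rz":0},{"dx":0.008,"dy":0.002,"dz":0,"rx":0,"ry":0,"rz":0}]'
```

```text
time: 14.35
eef_pos: [0.5935, -0.0578, 0.0093]
ee_rot: [0.993, 0.116, -0.006, -0.0]
ft_force: [-10.5, -3.3, 8.7]
width: 0.7
time: 14.65
eef_pos: [0.5934, -0.0578, 0.009]
ee_rot: [0.993, 0.116, -0.01, -0.0]
ft_force: [-18.5, -3.8, 13.2]
width: 0.7
```

The tool has stopped and the force has risen, so the block is against the fence. I'll retreat and check.

```bash
python3 -m pendant '[{"dx":-0.02,"dy":-0.005,"dz":0,"rx":0,"ry":0,"rz":0},{"dx":-0.05,"dy":-0.012,"dz":0,"rx":0,"ry":0,"rz":0},{"dx":-0.1,"dy":-0.024,"dz":0,"rx":0,"ry":0,"rz":0},{"dx":-0.1,"dy":-0.024,"dz":0.1,"rx":0,"ry":0,"rz":0},{"dx":-0.1,"dy":-0.024,"dz":0.2,"rx":0,"ry":0,"rz":0},{"dx":-0.1,"dy":-0.024,"dz":0.3,"rx":0,"ry":0,"rz":0},{"dx":-0.12,"dy":-0.13,"dz":0.35,"rx":0,"ry":0,"rz":0},{"dx":-0.14,"dy":-0.23,"dz":0.35,"rx":0,"ry":0,"rz":0},{"dx":-0.16,"dy":-0.33,"dz":0.35,"rx":0,"ry":0,"rz":0},{"dx":-0.18,"dy":-0.43,"dz":0.35,"rx":0,"ry":0,"rz":0},{"dx":-0.2,"dy":-0.53,"dz":0.35,"rx":0,"ry":0,"rz":0},{"dx":-0.2,"dy":-0.63,"dz":0.35,"rx":0,"ry":0,"rz":0}]'
python3 look.py c1
```

```text
time: 15.85
eef_pos: [0.5032, -0.36, 0.1852]
ee_rot: [0.993, 0.116, 0.001, 0.001]
ft_force: [2.0, 0.1, -0.9]
width: 0.696
```

View pics/c1.png

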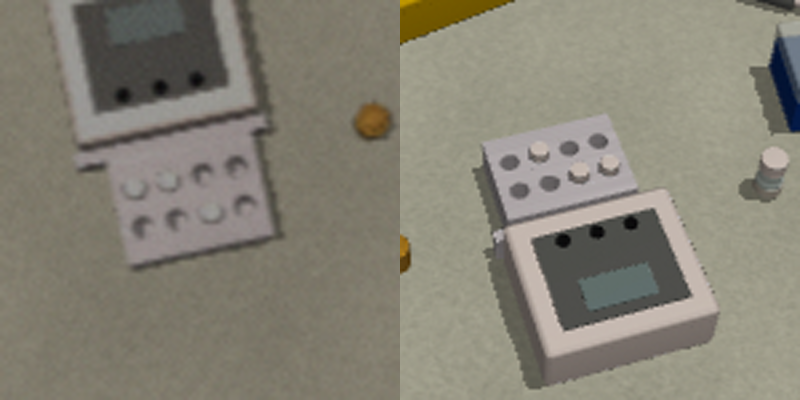

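View pics/c1_top.png

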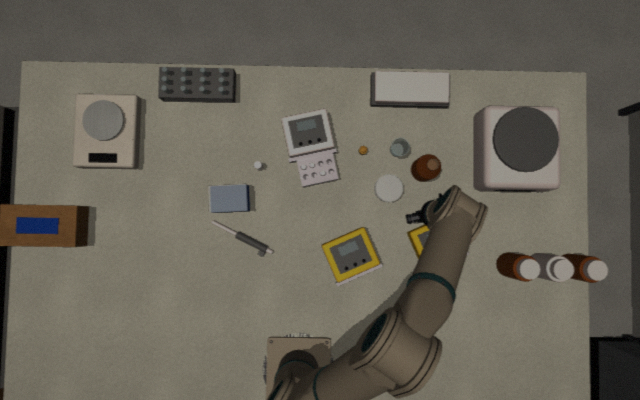

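```bash
python3 - <<'E'
from fr import *
c=optics.read_camera('top'); im=c['pixels']
g=cv2.resize(im[145:195,285:345],None,fx=8,fy=8,interpolation=cv2.INTER_CUBIC).astype(int)
g=cv2.GaussianBlur(g.astype(np.float32),(0,0),4)
m=((g[...,1]-g[...,0]<8)&(g[...,2]>85)).astype(np.uint8)*255
m=cv2.morphologyEx(m,cv2.MORPH_CLOSE,np.ones((45,45)))
cv2.imwrite('pics/m.png',m)
px=lambda x,y:(285+(x+.5)/8-.5,145+(y+.5)/8-.5)
L=[];Rr=[];Bk=[]
for y in range(140,290,10):
    pass
pts=np.argwhere(m>0)[:,::-1]
# sample in fence frame
W=np.array([F(ray(c,px(*p),.04)) for p in pts[::7]])
for x0 in range(-80,-9,10):
    w=W[abs(W[:,0]-x0)<1.5]; print(x0,w[:,1].min().round(1),w[:,1].max().round(1))
for y0 in range(-50,51,20):
    w=W[(abs(W[:,1]-y0)<1.5)]; print('y',y0,w[:,0].min().round(1))
E
```

```text
-80 -66.3 56.2
-70 -67.2 56.6
-60 -68.5 55.9
-50 -66.2 55.4
-40 -66.6 56.0
-30 -66.5 55.8
-20 -65.9 56.0
-10 -68.1 56.4
y -50 -90.2
y -30 -89.8
y -10 -91.7
y 10 -90.7
y 30 -89.2
y 50 -91.0
```

View pics/m.png

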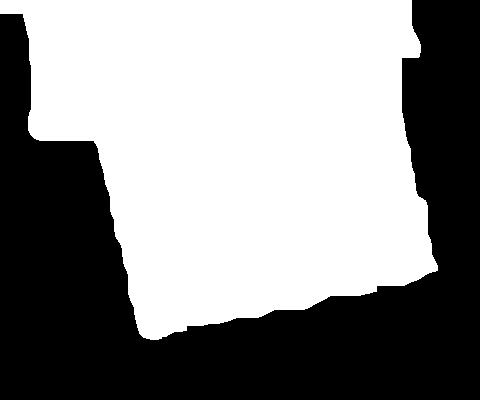

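```bash
python3 - <<'E'
from fr import *
c=optics.read_camera('scene')
for q in((482,146),(611,115),(638,189),(506,221)): print(F(S(c,*q,.04)))
for q in((509,234),(668,191),(716,299),(545,356)): print('reader',F(S(c,*q,.06)))
print(arm.observe()['ft_force'])
E
```

```text
[-81.93272094 -62.74633682]
[-82.44034704  61.02446696]
[ 2.90419711 57.16766047]
[  1.9269125  -63.87463786]
reader [ 27.71274121 -68.25066995]
reader [24.83671224 75.42917012]
reader [135.41370447  75.7130801 ]
reader [144.18358044 -72.04928148]
[0.12201368 1.18020384 0.11875571]
```

```bash
python3 -c "
from plant import workorder
print(workorder.hand_in())"
```

```text
the job is handed in; nothing more can be done
None
```

I pushed the block against the white reader's fence and handed the job in at about 16 s. No verdict was reported.

**What I did:** I turned the block by pushing its back side near one end with the fingers shut, then partly squared it with the fingers open. A push on its short side moved it about 13 mm along the fence. A last two-finger push went on until the tool stopped and the force rose from about 5 to 18 N. I then backed the arm off.

**Last checks:**

| Check | Result |
|---|---|
| Angle to the fence | Under about 1° in both views |
| Centring along the fence | About 5 mm off to the right in both views (12 mm allowed) |
| Gap to the fence | None visible; the tool stopping and the force rising also indicate contact |
| Tubes | All three still standing in their holes |
| Other things on the bench | Look unmoved by eye; their positions were not measured |
| Robot | Clear of everything |

**What disagreed:**
- **Start angle:** I measured about 26° from the fence, not the 40–90° stated. The block's corners and the tubes both gave about that angle, so I used it.
- **Between the cameras:** the two views differ by 3–4 mm in absolute position. For contact I relied on the force rise and the visible closure more than on the absolute positions.

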